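# Shut the sliding lids of the finds boxes in use

### The job

Two of the three small wooden finds boxes hold a pottery sherd: put them away by pushing the sliding lid of each of those two fully shut with the fingertips, in either order. Leave the lid of the empty box open just as it is, ready for the next find. Nothing is to be picked up or shifted: the sherds in the boxes and the things on the desk stay where they lie.

Things in the scene. Friction and masses are not known exactly. Their poses are not given: they have to be found in the camera images.
- box_a: plain plywood finds box that holds a sherd; one of three boxes alike standing in a row in any order, fixed to the desk. 130 (its x) x 100 (its y) x 58 mm high, open above under a sliding lid. Origin: centre of its underside on the desk; x points from its front (robot's side) to its back, z up. The side walls are 6 mm thick and stand 58 mm high; the front wall's outer face is at x = -65 mm.
- lid_a (a joint): sliding lid of box_a: 0 = fully shut, grows (m) as the lid slides out of the front of the box along the box's -x, stop at 0.095; starts 0.055 to 0.085 open. It slides level on about 1.5 N of friction and stays where it is left; a hard stop at 0.
- lid_a_front (a point): middle of the outer (front) face of the front board of lid_a, 43 mm above the desk. The board hangs across the lid's front end: 100 mm wide, 10 mm thick, 30 mm high (28 to 58 mm above the desk), lid plate behind it 46 to 52 mm above the desk with nothing underneath where it sticks out. Axes as the box's: push along +x to shut. Fully shut, this point is at x = -75 mm of the box.
- box_b: plain plywood finds box that holds a sherd; one of three boxes alike standing in a row in any order, fixed to the desk. 130 (its x) x 100 (its y) x 58 mm high, open above under a sliding lid. Origin: centre of its underside on the desk; x points from its front (robot's side) to its back, z up. The side walls are 6 mm thick and stand 58 mm high; the front wall's outer face is at x = -65 mm.
- lid_b (a joint): sliding lid of box_b: 0 = fully shut, grows (m) as the lid slides out of the front of the box along the box's -x, stop at 0.095; starts 0.055 to 0.085 open. It slides level on about 1.5 N of friction and stays where it is left; a hard stop at 0.
- lid_b_front (a point): middle of the outer (front) face of the front board of lid_b, 43 mm above the desk. The board hangs across the lid's front end: 100 mm wide, 10 mm thick, 30 mm high (28 to 58 mm above the desk), lid plate behind it 46 to 52 mm above the desk with nothing underneath where it sticks out. Axes as the box's: push along +x to shut. Fully shut, this point is at x = -75 mm of the box.
- box_c: plain plywood finds box that is empty; one of three boxes alike standing in a row in any order, fixed to the desk. 130 (its x) x 100 (its y) x 58 mm high, open above under a sliding lid. Origin: centre of its underside on the desk; x points from its front (robot's side) to its back, z up. The side walls are 6 mm thick and stand 58 mm high; the front wall's outer face is at x = -65 mm.
- lid_c (a joint): sliding lid of box_c: 0 = fully shut, grows (m) as the lid slides out of the front of the box along the box's -x, stop at 0.095; starts 0.055 to 0.085 open. It slides level on about 1.5 N of friction and stays where it is left; a hard stop at 0.
- lid_c_front (a point): middle of the outer (front) face of the front board of lid_c, 43 mm above the desk. The board hangs across the lid's front end: 100 mm wide, 10 mm thick, 30 mm high (28 to 58 mm above the desk), lid plate behind it 46 to 52 mm above the desk with nothing underneath where it sticks out. Axes as the box's: push along +x to shut. Fully shut, this point is at x = -75 mm of the box.
- sherd_in_a_centre (a point): centre of the loose flat pottery sherd, 63x33x11 mm, lying on the floor of box_a in its open rear part
- sherd_in_b_centre (a point): centre of the loose flat pottery sherd, 56x37x12 mm, lying on the floor of box_b in its open rear part
- sherd_narrow_centre (a point): bystander: centre of a loose sherd, 65x30x18 mm, on the desk in the gap between the right and middle boxes
- sherd_long_centre (a point): bystander: centre of a loose sherd, 100x43x20 mm, on the desk in the gap between the middle and left boxes
- clamp_left_centre (a point): bystander: centre of a loose black spring clamp, 158x115x26 mm, lying flat on the desk to the left of the boxes, in front

How it is judged:
By the outcome, as a careful person would: the job done as asked, in the order asked, and still so for the second after the job is handed in, with the robot touching nothing.
It also fails if it takes over 42 s, if anything falls off the work surface, if the arm or the gripper's body presses on something with over 40 N, if the wrist force passes 120 N, or if a joint passes its speed limit or range.

### The arm

A 6-joint arm with a two-finger parallel gripper is mounted at the origin on a cart in front of the work surface, level with it; the furniture and walls round the work are solid. World frame = base frame: x ahead of the robot, y to its left, z up, the work surface at z = 0. Lengths are in m, angles in degrees, forces in N, time in s.
With the tool pointing down it reaches from about 0.25 to 0.725 m from the base axis. Payload 9.7 kg.
Tool frame: the origin (TCP) lies at the very end of the fingers, on their centre line; the grasp point (between the pads) lies 19 mm behind it (bot.pinch_z is the distance from the TCP to the grasp point, in m); x points along the fingers, z is the direction in which the jaws open and shut, and the axes are right-handed (so a half turn about x gives the same grasp; the last joint's range is limited). The gripper opens to 85 mm and grips with 20 to 120 N. Pads are 22 mm wide; open, the fingers measure 114 mm over their backs; the gripper's body (76 mm by 85 mm) begins 54 mm behind the grasp point. The pads swing forward as they close: fully open they stand 13 mm farther back than shut.
Start: joints at [67.781, 4.979, 10.078, 95.1, 0, 90], TCP at [0.208, 0.509, 0.231] pointing down, gripper open.
Joint ranges: [-179.16, 179.16], [-48.56, 103.87], [-65.8, 70.77], [-126.05, 130.52], [-82.76, 87.17], [-180, 180]. Speed limits (degrees/s): [127.2, 127.2, 147.25, 180, 180, 180].

### API

Orientations are given as [roll, pitch, yaw] about the fixed x, y, z axes, in that order (R = Rz(yaw) Ry(pitch) Rx(roll)).
In Python, from workcell import bot gives the robot as it stands.
- The arm moves only by the tool play_rows, never from a script. Its argument "rows" is a list of rows, each a list of 3 entries, a list of its own where there are three numbers: the shift along the tool's x, y, z in cm, then the turn about the tool's x in degrees, then the finger opening in cm, from 0 to 8.54. A call has 1 to 12 rows; each row is the pose to reach, as a shift and turn from the pose commanded when the call began, along the tool's axes at that moment; what a row does not reach only later rows make up. A row lasts 1/12 s, in which the tool goes at most 41.7 mm and 7.16 degrees, less where a joint would pass 70% of its speed; a pose out of reach is approached as far as the arm can. A call with a gripper value outside its range is refused whole. The fingers move at their own pace and stop on an object; "squeeze" is the grip in N (left out, the last holds). Time passes only in rows, so rows that repeat a pose let the fingers close. It gives the time, the measured TCP pose, the force and the opening at its end, in the units of the state.
- bot.get_obs(): the state, without advancing time (a new reading comes with each control period).
- bot.camera(name): name is "scene" or "top" or "wrist"; returns (picture, depth): 480x640x3 uint8, blue, green, red; 480x640 float32, m along the optical axis (not along the pixel's ray), 0 where there is no reading.
- bot.camera_model(name): a dict with "fx", "fy", "cx", "cy" (pixels), "origin" and "attitude" of the camera in the world; the wrist camera has in their place "mount" (4x4, takes a point from camera to tool coordinates, whose origin is the TCP and whose axes are the tool frame's). Camera axes: x right, y down, z forward; pixel columns grow to the right and rows downward; lengths in m; the calibration is good to about 2 mm. The wrist camera is an equidistant fisheye: a pixel r from the principal point sees the ray r / f radians off the axis. A picture is of the moment at which its call begins: read the wrist's pose just before it. camera_model takes no time and is no camera call.
- bot.job_done(): hands the job in, once; it reports no verdict.
The state is a dict: "time": time; "q": joint angles; "qd": joint speeds; "joint_efforts": joint torques, N m; "ee_pos": TCP position; "tcp_rot": TCP orientation; "wrist_force": force on the tool from outside, world axes, zero at the start; "torque": the same for the moment, N m; "opening": finger opening in m.
Only numpy, scipy, OpenCV 4.12 (cv2) and the standard library are available. Lean on these libraries where they do the work, as an engineer would, in place of code of your own. Each camera call takes 0.05 s, during which the arm holds its last target.

## Working session

There is one attempt and no reset: what is moved stays moved. The work goes in short steps, Python scripts to look and compute and a tool call to move; the robot and the scene stay as the last step left them, time stands still between calls to the robot, and variables do not carry over. Pictures are saved under pics/ and viewed, and the job is handed in when it is done.

Besides the shell and the picture viewer there is one more tool, called after "Call:" in YAML: its name, and indented under it one key for each argument. play_rows: Moves the arm, as the interface text tells. Its arguments: {"type":"object","properties":{"rows":{"type":"array"},"squeeze":{"type":"number"}},"required":["rows"]}

```bash
mkdir -p pics
python3 - <<'E'
from workcell import bot
import cv2,numpy as np
o=bot.get_obs();print(o)
for n in("top","scene"):
    p,d=bot.camera(n);cv2.imwrite(f"pics/{n}0.png",p);np.save(f"{n}0.npy",d);cv2.imwrite(f"{n}0.png",p);print(n,bot.camera_model(n))
print(bot.camera_model("wrist"))
E
```

```text
{'time': 0.0, 'q': array([ 6.77803729e+01,  5.01063122e+00,  1.00333978e+01,  9.50960916e+01,
       -1.33908081e-03,  8.99991769e+01]), 'qd': array([-0.00264045,  0.06058778, -0.00253393,  0.14139691,  0.01109049,
       -0.0730522 ]), 'joint_efforts': array([-8.64498143e-04, -5.20384347e+01,  4.64806902e+01,  1.59660674e-02,
       -9.59685008e-05, -1.52619157e-05]), 'ee_pos': array([0.20791345, 0.50896028, 0.23057808]), 'tcp_rot': array([-178.95458984,   89.92666272, -111.17339296]), 'wrist_force': array([-0.25301821, -0.01861863,  0.37117745]), 'torque': array([-0.01102705,  0.03425459, -0.00157845]), 'opening': 0.0853390521396737}
top {'fx': 450.94373122365226, 'fy': 450.94373122365226, 'cx': 326.446573121245, 'cy': 243.30872637216902, 'origin': array([0.41293367, 0.07516232, 1.22482654]), 'attitude': array([-1.70176483e+02, -9.78777054e-02, -9.02801879e+01])}
scene {'fx': 509.6471058493695, 'fy': 509.6471058493695, 'cx': 322.6011499473259, 'cy': 241.9634796248263, 'origin': array([-0.1997539 , -0.5708079 ,  0.66640141]), 'attitude': array([-120.58894885,    0.35130988,  -51.47282802])}
{'fx': 371.64829954431775, 'fy': 371.64829954431775, 'cx': 318.0189698731881, 'cy': 243.15293661871382, 'mount': array([[ 6.88479500e-04, -2.83934968e-01,  9.58843293e-01,
        -1.42824429e-01],
       [-7.67559191e-04, -9.58843388e-01, -2.83934445e-01,
         7.35585663e-02],
       [ 9.99999468e-01, -5.40485937e-04, -8.78080911e-04,
        -5.25221519e-04],
       [ 0.00000000e+00,  0.00000000e+00,  0.00000000e+00,
         1.00000000e+00]])}
```

View pics/top0.png

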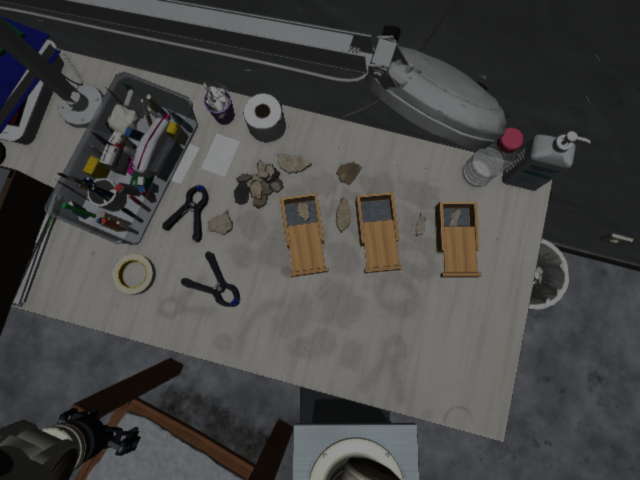

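View pics/scene0.png

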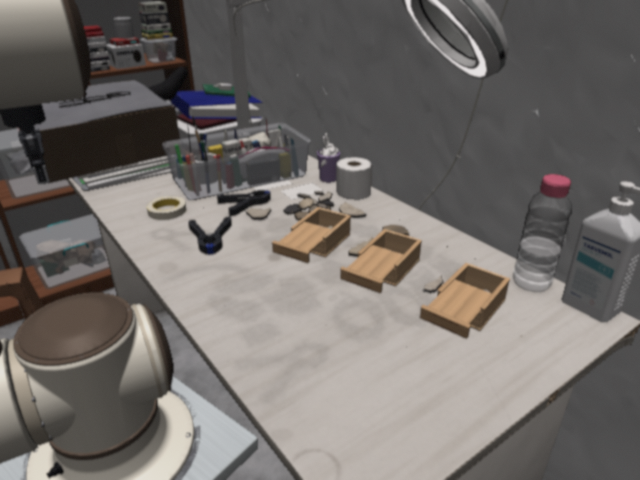

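The top view shows three boxes with their open rear parts at about (302,210), (378,208) and (458,215). The left and right ones seem to hold sherds. I'll zoom in to check and measure the boards.

```bash
cat > h.py <<'E'
import numpy as np,cv2
from scipy.spatial.transform import Rotation as R
from workcell import bot
def ray(n,uv,z):
    m=bot.camera_model(n);r=R.from_euler('xyz',m['attitude'],degrees=True).as_matrix()
    uv=np.atleast_2d(uv).astype(float)
    d=np.c_[(uv[:,0]-m['cx'])/m['fx'],(uv[:,1]-m['cy'])/m['fy'],np.ones(len(uv))]@r.T
    return m['origin']+d*((z-m['origin'][2])/d[:,2])[:,None]
def cloud(n,d):
    m=bot.camera_model(n);r=R.from_euler('xyz',m['attitude'],degrees=True).as_matrix()
    v,u=np.mgrid[:480,:640]
    p=np.stack([(u-m['cx'])/m['fx']*d,(v-m['cy'])/m['fy']*d,d],-1)
    return p@r.T+m['origin']
E
python3 - <<'E'
from h import *
p=cv2.imread('top0.png');c=p[180:290,265:495]
g=np.clip(c.astype(float)*1.6,0,255).astype(np.uint8)
cv2.imwrite('pics/topcrop.png',cv2.resize(g,None,fx=3.4,fy=3.4,interpolation=cv2.INTER_CUBIC))
P=cloud('top',np.load('top0.npy'))
hsv=cv2.cvtColor(p,cv2.COLOR_BGR2HSV)
print(hsv[250,305],hsv[250,380],hsv[250,460],hsv[320,420],P[320,420],P[250,380])
m=((P[...,2]>.035)&(P[...,2]<.075)&(hsv[...,1]>90)&(hsv[...,0]<25)).astype(np.uint8)
n,l,s,ce=cv2.connectedComponentsWithStats(m)
for i in range(1,n):
    if s[i,4]>300:
        cnt=max(cv2.findContours((l==i).astype(np.uint8),0,2)[0],key=cv2.contourArea)
        q=ray('top',cnt.reshape(-1,2),.055)[:,:2]
        r=cv2.minAreaRect(q.astype(np.float32)*1000)
        print(s[i],r,cv2.boxPoints(r).round().tolist())
E
```

```text
[ 16 127 122] [ 16 129 121] [ 16 130 124] [ 25  14 108] [ 4.15368912e-01 -1.77541749e-01 -1.92793159e-07] [ 0.59787014 -0.06908049  0.04945536]
[ 356  193   46   79 2055] ((646.583984375, -65.183349609375), (207.13465881347656, 101.48702239990234), 5.018056392669678) [[539.0, -24.0], [548.0, -125.0], [754.0, -107.0], [745.0, -6.0]]
[ 281  194   47   82 1995] ((641.2044677734375, 132.8151397705078), (211.494384765625, 98.64981842041016), 7.907120704650879) [[530.0, 167.0], [543.0, 69.0], [753.0, 99.0], [739.0, 196.0]]
[ 438  202   43   75 2171] ((626.827880859375, -276.3009033203125), (105.45772552490234, 198.5350799560547), 89.7408218383789) [[527.0, -329.0], [726.0, -329.0], [726.0, -224.0], [528.0, -223.0]]
```

View pics/topcrop.png

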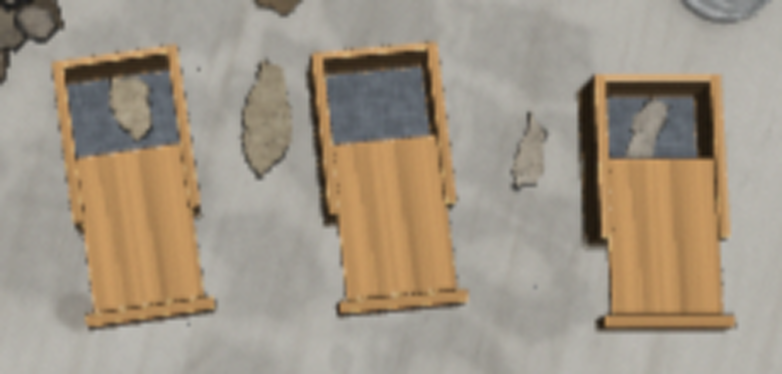

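Zoomed in, the left and right boxes each hold a sherd and the middle one is empty. Next I'll refine the front-board positions and axes, and work out the tool moves.

```bash
cat >> h.py <<'E'
def tool():
    o=bot.get_obs();return o['ee_pos'],R.from_euler('xyz',o['tcp_rot'],degrees=True).as_matrix(),o
def plan(xyz,yaw,s):  # yaw: wanted direction of s*tool y
    p,M,o=tool();sh=M.T@(np.array(xyz)-p)*100
    w=s*np.array([np.cos(np.radians(yaw)),np.sin(np.radians(yaw)),0]);v=M.T@w
    print('shift cm',sh.round(2),'turn',round(np.degrees(np.arctan2(v[2],v[1])),1),'q6',o['q'][5].round(1))
E
python3 - <<'E'
from h import *
p,M,o=tool();print(M.round(3))
P=cloud('top',np.load('top0.npy'))
hsv=cv2.cvtColor(cv2.imread('top0.png'),cv2.COLOR_BGR2HSV)
wood=(P[...,2]>.03)&(P[...,2]<.075)&(hsv[...,1]>90)&(hsv[...,0]<25)
for nm,y0,y1 in(("L",.05,.21),("M",-.14,-.0),("R",-.35,-.2)):
    q=P[wood&(P[...,1]>y0)&(P[...,1]<y1)]
    # front/back edges & angle from cloud
    r=cv2.minAreaRect((q[:,:2]*1000).astype(np.float32));print(nm,r,cv2.boxPoints(r).round().tolist())
for yaw,xyz in((8,(.49,.112,.12)),(0,(.48,-.276,.12))):
    for s in(1,-1):plan(xyz,yaw,s)
E
```

```text
[[-0.    -0.926  0.378]
 [-0.001  0.378  0.926]
 [-1.    -0.    -0.001]]
L ((640.9237670898438, 132.78414916992188), (211.00177001953125, 98.34183502197266), 7.7662529945373535) [[530.0, 167.0], [543.0, 70.0], [752.0, 98.0], [739.0, 196.0]]
M ((646.4951782226562, -65.80782318115234), (207.2335662841797, 98.99833679199219), 5.188164710998535) [[539.0, -26.0], [548.0, -124.0], [754.0, -106.0], [745.0, -7.0]]
R ((626.6963500976562, -277.8604431152344), (100.9202880859375, 199.38833618164062), 89.79788970947266) [[527.0, -328.0], [726.0, -329.0], [727.0, -228.0], [527.0, -227.0]]
shift cm [ 11.1  -41.12 -26.07] turn 149.8 q6 90.0
shift cm [ 11.1  -41.12 -26.07] turn -30.2 q6 90.0
shift cm [ 11.14 -54.87 -62.36] turn 157.8 q6 90.0
shift cm [ 11.14 -54.87 -62.36] turn -22.2 q6 90.0
```

Call:
play_rows:
  rows:
    - [[0,-3,-2],-4,0]
    - [[0,-7,-4.5],-9,0]
    - [[0,-10.5,-6.7],-14,0]
    - [[0,-14,-9],-19,0]
    - [[0,-17.5,-11],-24,0]
    - [[0,-21,-13.3],-29,0]
    - [[0,-24.5,-15.5],-30,0]
    - [[0,-28,-17.7],-30,0]
    - [[0,-31.5,-20],-30,0]
    - [[0,-35,-22.2],-30,0]
    - [[0,-38.5,-24.4],-30,0]
    - [[0,-41.1,-26.1],-30,0]

```text
time: 1.1
ee_pos: [0.4908, 0.1096, 0.231]
tcp_rot: [149.3, 90.0, -113.0]
wrist_force: [0.3, 1.0, 0.1]
opening: 0.0002
```

Run:
```python
from h import *
plan((.49,.112,.040),7.8,-1);p,M,o=tool();print(p,o['opening'],o['time'])
```

```text
shift cm [19.1   0.04  0.26] turn -0.1 q6 4.9
[0.49080369 0.10956673 0.23098549] 0.00019827922470645187 1.1
```

Call:
play_rows:
  rows:
    - [[3.5,0,0.2],0,0]
    - [[7,0,0.2],0,0]
    - [[10.5,0,0.2],0,0]
    - [[14,0,0.2],0,0]
    - [[17,0,0.2],0,0]
    - [[18.6,0,0.2],0,0]
    - [[19.2,0,0.2],0,0]
    - [[19.2,0,0.2],0,0]

```text
time: 1.77
ee_pos: [0.4884, 0.1138, 0.0378]
tcp_rot: [95.7, 89.8, -166.5]
wrist_force: [0.2, 0.7, 1.1]
opening: -0.0002
```

Run:
```python
from h import *
p,M,o=tool();print(p,o['time'],M.round(3).tolist(),o['wrist_force'])
for n in('scene','wrist'):
    a,d=bot.camera(n);cv2.imwrite(f'pics/{n}1.png',a)
f=np.array([.5365,.1185,.039]);u=np.array([np.cos(.136),np.sin(.136),0])
print('gap',(f-p)@u*100-1.1, 'lat',M[:,2]@(f-p)*100)
```

```text
[0.4884355  0.11383605 0.03777582] 1.7667 [[-0.003, -0.991, -0.135], [-0.001, -0.135, 0.991], [-1.0, 0.003, -0.0]] [0.20476601 0.72068814 1.08607795]
gap 3.7253030252627224 lat -0.18848090336972975
```

View pics/scene1.png

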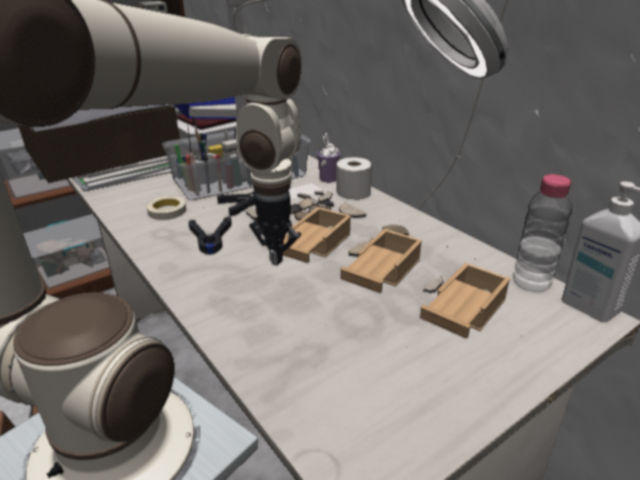

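View pics/wrist1.png

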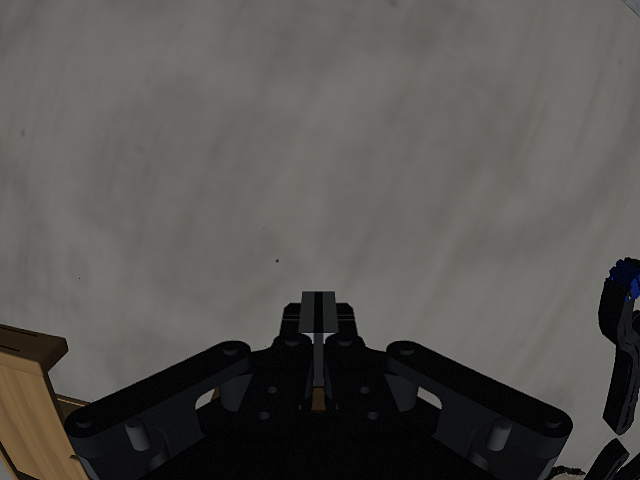

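The closed fingertips stand centred in front of the left lid, about 37 mm away. Now I'll push to just short of shut.

Call:
play_rows:
  rows:
    - [[0,-1.5,0],0,0]
    - [[0,-2.7,0],0,0]
    - [[0,-3.4,0],0,0]
    - [[0,-4.0,0],0,0]
    - [[0,-4.7,0],0,0]
    - [[0,-5.5,0],0,0]
    - [[0,-6.3,0],0,0]
    - [[0,-7.1,0],0,0]
    - [[0,-7.9,0],0,0]
    - [[0,-8.7,0],0,0]
    - [[0,-9.4,0],0,0]
    - [[0,-9.8,0],0,0]

```text
time: 2.87
ee_pos: [0.5875, 0.1275, 0.0391]
tcp_rot: [0.1, 90.0, 97.9]
wrist_force: [-2.1, 0.1, 1.6]
opening: -0.0001
```

Call:
play_rows:
  rows:
    - [[0,-0.2,0],0,0]
    - [[0,-0.4,0],0,0]
    - [[0,-0.5,0],0,0]
    - [[0,-0.5,0],0,0]

```text
time: 3.2
ee_pos: [0.5916, 0.128, 0.0392]
tcp_rot: [-170.9, 90.0, -73.1]
wrist_force: [1.7, 0.5, 0.2]
opening: 0.0002
```

Call:
play_rows:
  rows:
    - [[0,-0.1,0],0,0]
    - [[0,-0.2,0],0,0]
    - [[0,-0.3,0],0,0]
    - [[0,-0.3,0],0,0]

```text
time: 3.53
ee_pos: [0.5946, 0.1284, 0.0392]
tcp_rot: [171.0, 90.0, -91.2]
wrist_force: [-1.2, -0.1, -0.4]
opening: 0.0003
```

Call:
play_rows:
  rows:
    - [[0,-0.1,0],0,0]
    - [[0,-0.2,0],0,0]
    - [[0,-0.2,0],0,0]

```text
time: 3.78
ee_pos: [0.595, 0.1285, 0.0392]
tcp_rot: [91.6, 89.8, -170.7]
wrist_force: [-10.0, -1.8, 4.0]
opening: 0.0002
```

Call:
play_rows:
  rows:
    - [[0,-0.1,0],0,0]
    - [[0,-0.2,0],0,0]
    - [[0,-0.2,0],0,0]
    - [[0,-0.2,0],0,0]

```text
time: 4.12
ee_pos: [0.5951, 0.1285, 0.0392]
tcp_rot: [91.0, 89.6, -171.2]
wrist_force: [-20.9, -2.7, 9.6]
opening: -0.0004
```

The lid is on its hard stop: there was no further motion and the force rose to 21 N. I'll back off and lift.

Call:
play_rows:
  rows:
    - [[0,1,0],0,0]
    - [[0,3,0],0,0]
    - [[0,5,0],0,0]
    - [[-3,5,0],0,0]
    - [[-7,5,0],0,0]
    - [[-11,5,0],0,0]
    - [[-15,5,0],0,0]
    - [[-15,5,0],0,0]

```text
time: 4.78
ee_pos: [0.5515, 0.1228, 0.1983]
tcp_rot: [-85.8, 89.3, 12.0]
wrist_force: [1.4, 0.4, 1.5]
opening: 0.0003
```

Run:
```python
from h import *
p,M,o=tool();print(p,o['time'],M.round(3).tolist())
plan((.485,-.2775,.19),0,-1)
```

```text
[0.55150421 0.12275746 0.19834865] 4.7833 [[0.012, -0.991, -0.135], [0.003, -0.135, 0.991], [-1.0, -0.012, 0.001]]
shift cm [  0.65  12.02 -38.76] turn 7.8 q6 4.8
```

Call:
play_rows:
  rows:
    - [[0,1.2,-3.5],0,0]
    - [[0,2.2,-7],2,0]
    - [[0,3.2,-10.5],4,0]
    - [[0,4.2,-14],6,0]
    - [[0,5.3,-17.5],7.8,0]
    - [[0,6.4,-21],7.8,0]
    - [[0,7.5,-24.5],7.8,0]
    - [[0,8.6,-28],7.8,0]
    - [[0,9.7,-31.5],7.8,0]
    - [[0,10.8,-35],7.8,0]
    - [[0,12,-38.7],7.8,0]
    - [[0,12,-38.7],7.8,0]

```text
time: 5.78
ee_pos: [0.4813, -0.283, 0.1891]
tcp_rot: [-170.3, 89.9, -80.6]
wrist_force: [0.7, 0.2, -0.0]
opening: 0.0002
```

Run:
```python
from h import *
p,M,o=tool();print(p,o['time'],M.round(3).tolist())
plan((.485,-.2775,.039),0,-1)
a,d=bot.camera('top');cv2.imwrite('pics/top2.png',cv2.resize(a[150:330,230:530],None,fx=2.6,fy=2.6));
```

```text
[ 0.48126957 -0.28299819  0.18909057] 5.7833 [[0.0, -1.0, 0.005], [-0.002, 0.005, 1.0], [-1.0, -0.0, -0.002]]
shift cm [15.01 -0.36  0.58] turn -0.3 q6 -30.1
```

View pics/top2.png

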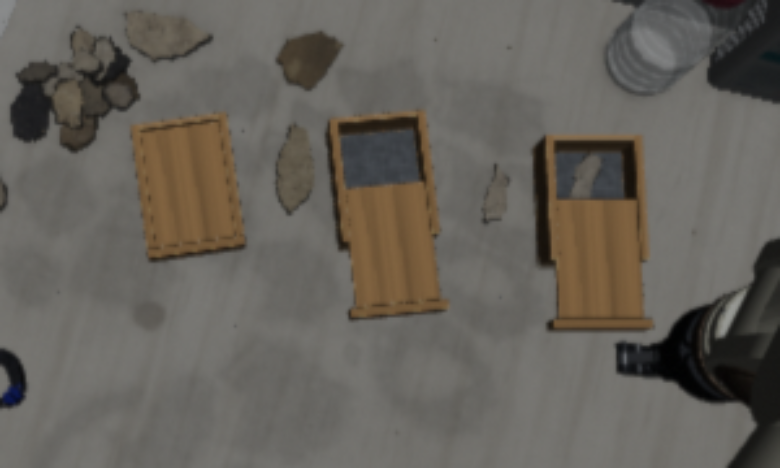

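The left lid (box at about (190,190) in the crop) is flush shut, and the middle box hasn't changed. I'm lowering in front of the right lid.

Call:
play_rows:
  rows:
    - [[3.5,0,0.5],0,0]
    - [[7,0,0.5],0,0]
    - [[10,0,0.5],0,0]
    - [[13,0,0.5],0,0]
    - [[14.5,0,0.5],0,0]
    - [[15,0,0.5],0,0]
    - [[15,0,0.5],0,0]

```text
time: 6.42
ee_pos: [0.4822, -0.2715, 0.0384]
tcp_rot: [57.5, 89.9, 147.5]
wrist_force: [-0.4, 0.9, 0.1]
opening: 0.0001
```

Run:
```python
from h import *
p,M,o=tool();print(p,o['time'],M.round(3).tolist())
a,d=bot.camera('scene');cv2.imwrite('pics/scene3.png',a)
```

```text
[ 0.48219212 -0.27146025  0.03839331] 6.4167 [[-0.001, -1.0, -0.001], [0.001, -0.001, 1.0], [-1.0, 0.001, 0.001]]
```

View pics/scene3.png

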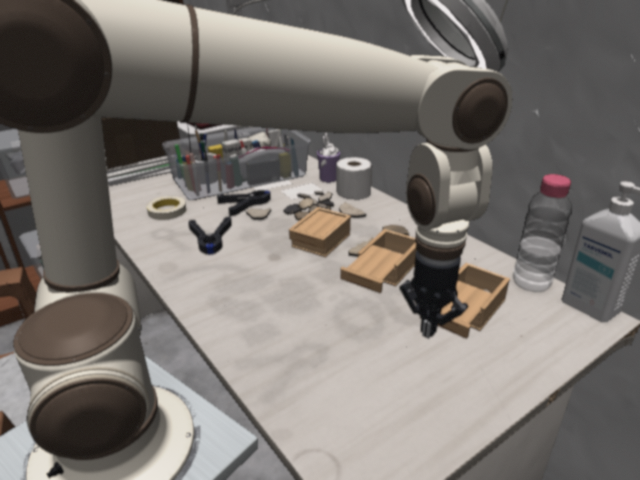

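The fingertips (about (428,325)) stand in front of the right lid. Push to just short of shut.

Call:
play_rows:
  rows:
    - [[0,-1.3,-0.4],0,0]
    - [[0,-2.3,-0.5],0,0]
    - [[0,-3.0,-0.5],0,0]
    - [[0,-3.6,-0.5],0,0]
    - [[0,-4.2,-0.5],0,0]
    - [[0,-4.9,-0.5],0,0]
    - [[0,-5.6,-0.5],0,0]
    - [[0,-6.3,-0.5],0,0]
    - [[0,-7.0,-0.5],0,0]
    - [[0,-7.7,-0.5],0,0]
    - [[0,-8.3,-0.5],0,0]
    - [[0,-8.6,-0.5],0,0]

```text
time: 7.47
ee_pos: [0.5693, -0.2774, 0.0391]
tcp_rot: [-65.1, 90.0, 24.9]
wrist_force: [-1.9, -0.8, 0.6]
opening: -0.0004
```

Call:
play_rows:
  rows:
    - [[0,-0.2,0],0,0]
    - [[0,-0.3,0],0,0]
    - [[0,-0.4,0],0,0]
    - [[0,-0.4,0],0,0]

```text
time: 7.8
ee_pos: [0.5725, -0.2774, 0.0392]
tcp_rot: [-0.9, 90.0, 89.1]
wrist_force: [-0.2, -0.9, -0.4]
opening: 0.0001
```

Call:
play_rows:
  rows:
    - [[0,-0.1,0],0,0]
    - [[0,-0.2,0],0,0]
    - [[0,-0.3,0],0,0]
    - [[0,-0.3,0],0,0]

```text
time: 8.13
ee_pos: [0.5755, -0.2774, 0.0392]
tcp_rot: [35.5, 90.0, 125.5]
wrist_force: [-0.1, -0.2, -1.7]
opening: -0.0001
```

Call:
play_rows:
  rows:
    - [[0,-0.1,0],0,0]
    - [[0,-0.2,0],0,0]
    - [[0,-0.2,0],0,0]

```text
time: 8.38
ee_pos: [0.5759, -0.2774, 0.0392]
tcp_rot: [87.0, 89.8, 176.9]
wrist_force: [-9.4, 0.5, 3.0]
opening: -0.0001
```

Call:
play_rows:
  rows:
    - [[0,-0.1,0],0,0]
    - [[0,-0.2,0],0,0]
    - [[0,-0.2,0],0,0]

```text
time: 8.63
ee_pos: [0.576, -0.2774, 0.0392]
tcp_rot: [86.8, 89.6, 176.7]
wrist_force: [-19.9, 1.2, 9.6]
opening: -0.0002
```

It's on the hard stop again. I'll back off, lift clear and check.

Call:
play_rows:
  rows:
    - [[0,1,0],0,0]
    - [[0,3,0],0,0]
    - [[0,5,0],0,0]
    - [[-3,6,0],0,0]
    - [[-7,9,0],0,0]
    - [[-11,12,0],0,0]
    - [[-15,15,0],0,0]
    - [[-15,15,0],0,0]
    - [[-15,15,0],0,0]
    - [[-15,15,0],0,0]

```text
time: 9.47
ee_pos: [0.4299, -0.278, 0.1912]
tcp_rot: [-120.0, 89.8, -30.0]
wrist_force: [-0.0, -0.3, -0.4]
opening: -0.0001
```

Run:
```python
from h import *
p,M,o=tool();print(p,o['time'],o['wrist_force'],abs(o['qd']).max())
a,d=bot.camera('top')
cv2.imwrite('pics/top4.png',cv2.resize(a[150:330,230:530],None,fx=2.6,fy=2.6))
P=cloud('top',d);hsv=cv2.cvtColor(a,cv2.COLOR_BGR2HSV)
wood=(P[...,2]>.03)&(P[...,2]<.075)&(hsv[...,1]>90)&(hsv[...,0]<25)
for nm,y0,y1 in(("L",.05,.21),("M",-.14,-.0),("R",-.35,-.2)):
    r=cv2.minAreaRect((P[wood&(P[...,1]>y0)&(P[...,1]<y1)][:,:2]*1000).astype(np.float32));print(nm,r)
```

```text
[ 0.42988114 -0.27804588  0.19117032] 9.4667 [-0.0321434  -0.28310079 -0.41481295] 2.538802739335575
L ((675.7529907226562, 137.45535278320312), (140.80833435058594, 99.07466888427734), 8.029257774353027)
M ((646.1036376953125, -65.95199584960938), (206.6336669921875, 99.21196746826172), 5.2580132484436035)
R ((656.5738525390625, -278.11895751953125), (139.35240173339844, 100.96636962890625), 0.09549169987440109)
```

View pics/top4.png

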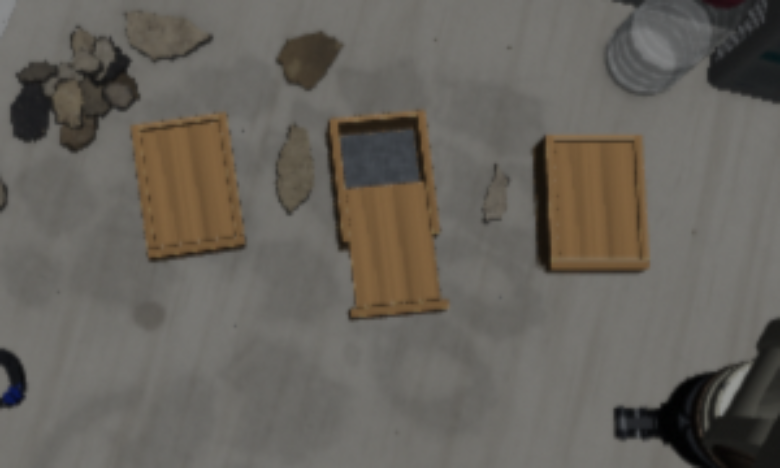

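The left (190,190) and right (597,205) boxes are shut. Each measures about 140 mm long, as it should with the lid shut. The middle box is still open, and the sherds on the desk haven't moved.

```bash
python3 -c "
from workcell import bot
print(bot.job_done())"
```

```text
the job is handed in; nothing more can be done
None
```

I pushed the lids of the left and right boxes, the two that hold sherds, fully shut with the closed fingertips. The empty middle box is open as it was. I handed the job in at about 9.5 s.

- **Lids shut:** both lids reached their hard stops, where the fingertips stopped moving and the force rose to about 20 N. In the last top view those two boxes measure 140.8 mm (left) and 139.4 mm (right) front to back; a shut box should be 140 mm.
- **Middle box:** it measured 207.2 mm front to back before and 206.6 mm after, so its lid did not move beyond the measuring error.
- **Things on the desk:** by eye, the two sherds between the boxes lie where they did. I did not measure them. The clamp is only partly in the last picture, but the arm stayed well away from it at desk height.
- **Not checked:** the sherds inside the two shut boxes can't be seen any more. The fingers never went into the boxes.

The arm ended clear of everything, and no check failed or disagreed.

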